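Swap three carvings back onto their own plinths

TASK

The three wooden carvings stand on each other's plinths. Park one in the middle of the empty rubber mat and move them round, so that each ends upright in the middle of the plinth that has the shape of its own foot: the elephant on the oblong one and lying along it (facing either way), the lotus bud on the round one, the temple tower on the square one with its sides parallel to the plinth's. Set them down without dropping or toppling any, and leave the sharpening stone, the varnish jar and the mallet where they are.

Things in the scene. Friction and masses are not known exactly. Their poses are not given: they have to be found in the camera images.
- elephant_mid (a point): carved wooden elephant, 0.10-0.20 kg, 76 mm tall, on its own oblong foot 86 x 48 x 10 mm. Point: over the centre of the foot, 40 mm above the underside; x from tail to head, y across, z up. Body: rounded block 36 mm wide across y, 32 to 68 mm above the underside, x from -34 to +26 mm; ears 44 mm wide at x = +21 mm. Best gripped across y at the middle of the body
- bud_mid (a point): carved wooden lotus-bud finial, loose, 0.08 to 0.17 kg, a turned piece on a round foot 58 mm across and 10 mm thick; 84 mm tall. Point: on its axis 42 mm above its underside; z up. The bud is a cylinder 38 mm across from 35 to 58 mm above the underside, tapering to a tip above and to a thin neck 22 mm across below
- tower_mid (a point): carved wooden temple tower, loose, 0.10 to 0.20 kg, on a square foot 56 x 56 x 11 mm; 87 mm tall. Point: on its upright axis 42 mm above its underside; x and y square to its faces, z up. The shaft is 38 mm square from 19 to 60 mm above the underside, above it three smaller square roof steps; below it a step 46 mm square
- plinth_oblong_top (a point): oblong dark wooden plinth, 130 x 84 mm, 30 mm high, fixed to the table. Point: centre of its top face; x along its long side, z up. Home of the elephant
- plinth_round_top (a point): round dark wooden plinth, 96 mm across, 30 mm high, fixed to the table. Point: centre of its top face; z up. Home of the lotus bud
- plinth_square_top (a point): square dark wooden plinth, 96 x 96 mm, 30 mm high, fixed to the table. Point: centre of its top face; x and y along its sides, z up. Home of the temple tower
- mat_top (a point): black rubber bench mat, 120 (x) x 100 mm, 6 mm thick, fixed to the table, empty at the start: the free spot. Point: centre of its top face, z up
- stone_mid (a point): sharpening stone in a wooden holder, 50 (x) x 150 (y) x 28 mm, loose; leave alone. Point: its centre, 14 mm up
- jar_mid (a point): squat amber varnish jar with a steel lid, 60 mm across, 75 mm high, loose; leave alone. Point: on its axis, 37 mm up
- mallet_mid (a point): carpenter's mallet lying on the table, loose; leave alone. Head 65 (x) x 110 (y) x 55 mm, handle 24 mm wide reaching 200 mm along -x from the point. Point: centre of the head, 27 mm up
There are look-alikes about, which are no part of the job. What is shaped like the part that bears bud_mid but blue or pink is not meant.

How it is judged:
On the way:
1. one of the carvings stands upright on the rubber mat (within 30 mm of its middle), let go (((horizontal distance between elephant_mid and mat_top below 0.03 m and z of elephant_mid in the frame of mat_top between 0.035 and 0.045 m and angle between elephant_mid's own z axis and vertical below 0.1 rad and contact force between elephant and the fingers below 0.1 N) or (horizontal distance between bud_mid and mat_top below 0.03 m and z of bud_mid in the frame of mat_top between 0.037 and 0.047 m and angle between bud_mid's own z axis and vertical below 0.1 rad and contact force between bud and the fingers below 0.1 N) or (horizontal distance between tower_mid and mat_top below 0.03 m and z of tower_mid in the frame of mat_top between 0.037 and 0.047 m and angle between tower_mid's own z axis and vertical below 0.1 rad and contact force between tower and the fingers below 0.1 N))), for 0.2 s.
At the end, for the whole second after the job is handed in: Each carving stands on its own plinth, released and at rest: its axis within 12 mm of the middle of the plinth, at seated height (5 mm), upright within 0.1 rad; the elephant lies along the oblong plinth and the tower is square to the square plinth, both within 0.26 rad (15 degrees), any way round (horizontal distance between elephant_mid and plinth_oblong_top below 0.012 m and z of elephant_mid in the frame of plinth_oblong_top between 0.035 and 0.045 m and angle between each of elephant_mid, bud_mid, tower_mid's own z axis and vertical below 0.1 rad and linear speed of each of elephant, bud, tower below 0.02 m/s and contact force between each of elephant, bud, tower and the fingers below 0.1 N and horizontal distance between bud_mid and plinth_round_top below 0.012 m and z of bud_mid in the frame of plinth_round_top between 0.037 and 0.047 m and horizontal distance between tower_mid and plinth_square_top below 0.012 m and z of tower_mid in the frame of plinth_square_top between 0.037 and 0.047 m and angle between the x axis of elephant_mid and the x axis of plinth_oblong_top, either way round below 0.26 rad and (angle between the x axis of tower_mid and the x axis of plinth_square_top, either way round below 0.26 rad or angle between the x axis of tower_mid and the y axis of plinth_square_top, either way round below 0.26 rad)); the robot touches nothing.
It fails at once if a carving tips over (angle between any of elephant_mid, bud_mid, tower_mid's own z axis and vertical above 0.6 rad).
It fails at once if a carving is dropped (falls freely, faster than 0.7 m/s) ((linear speed of elephant above 0.7 m/s and contact force between elephant and the fingers below 0.05 N) or (linear speed of bud above 0.7 m/s and contact force between bud and the fingers below 0.05 N) or (linear speed of tower above 0.7 m/s and contact force between tower and the fingers below 0.05 N)).
It fails at once if the sharpening stone is shoved more than 25 mm (distance of stone_mid from where it was at the start of the episode above 0.025 m).
It fails at once if the varnish jar is shoved more than 25 mm (distance of jar_mid from where it was at the start of the episode above 0.025 m).
It fails at once if the mallet is shoved more than 25 mm (distance of mallet_mid from where it was at the start of the episode above 0.025 m).
It also fails if it takes over 106 s, if anything falls off the work surface, if the arm or the gripper's body presses on something with over 40 N, if the wrist force passes 120 N, or if a joint passes its speed limit or range.

ROBOT

A 6-joint arm with a two-finger parallel gripper is mounted at the origin on the work surface. World frame = base frame: x ahead of the robot, y to its left, z up, the work surface at z = 0. Lengths are in m, angles in rad, forces in N, time in s.
With the tool pointing down it reaches from about 0.3 to 0.775 m from the base axis. Payload 14.6 kg.
Tool frame: the origin (TCP) lies between the finger pads; the fingertips stand 14 mm ahead of it and the grasp point (between the pads) lies 5 mm behind it; z points along the fingers, y is the line along which they close (so a half turn about z gives the same grasp; the last joint's range is limited). The gripper opens to 94 mm and grips with 3 to 60 N. Pads are 16 mm wide; open, the fingers measure 119 mm over their backs; the gripper's body (75 mm by 177 mm) begins 78 mm behind the grasp point.
Start: joints at [1.144, 0.3, 1.521, -0, 1.321, -0.067], TCP at [0.194, 0.515, 0.219] pointing down, gripper open.
Joint ranges: [-3.03, 3.03], [-0.79, 2.21], [0.23, 2.52], [-1.04, 4.18], [0, 3.07], [-2.55, 2.55]. Speed limits (rad/s): [2.22, 2.22, 2.57, 3.14, 3.14, 3.14].

INTERFACE

Orientations are given as [roll, pitch, yaw] about the fixed x, y, z axes, in that order (R = Rz(yaw) Ry(pitch) Rx(roll)).
In Python, from station import ctrl gives the robot as it stands. The module is installed in compiled form; this text tells all that it offers.
- The arm moves only by the tool move_arm, never from a script. Its argument "targets" is a list of rows, each a list of 7 numbers: the opening, from -1 (shut) to 1 (fully open), then the shift along the tool's x, y, z in units of 50 mm (1.0 is 50 mm), then the turn, a rotation vector about the tool's x, y, z in rad. A call has 1 to 12 rows; each row is the pose to reach, as a shift and turn from the pose commanded when the call began, along the tool's axes at that moment; what a row does not reach only later rows make up. A row lasts 1/10 s, in which the tool goes at most 50 mm and 8.59 degrees, less where a joint would pass 70% of its speed; a pose out of reach is approached as far as the arm can. A call with a gripper value outside its range is refused whole. The fingers move at their own pace and stop on an object; "grip_force" is the grip in N (left out, the last holds). Time passes only in rows, so rows that repeat a pose let the fingers close. It gives the time, the measured TCP pose, the force, the opening and the grip force at its end, in the units of the state.
- ctrl.get_obs(): the state, without advancing time (a new reading comes with each control period).
- ctrl.camera(name): name is "side" or "top"; returns (picture, depth): 480x640x3 uint8, red, green, blue; 480x640 float32, m along the optical axis (not along the pixel's ray), 0 where there is no reading.
- ctrl.camera_params(name): a dict with "intrinsics" (3x3 intrinsics, pixels), "rvec" (rotation vector, rad) and "tvec" (3), from world to camera coordinates, as OpenCV has them. Camera axes: x right, y down, z forward; pixel columns grow to the right and rows downward; lengths in m; the calibration is good to about 2 mm. A picture is of the moment at which its call begins. camera_params takes no time and is no camera call.
- ctrl.hand_in(): hands the job in; it is judged then, once.
Trained networks look in the newest picture that a camera, given by its name, has taken for a name from the list of things; names that differ only in an ending like _2 or _b are one class to them, and where a whole thing is asked for, a point or a joint stands for the part that bears it (a point fixed in the world has none). Each returns a list of dicts, best first, with "score" (0 to 1); they miss things now and then, are a little off and sometimes report something else, mostly with a low value. They report only what shows in the picture. A call takes as long as a camera call. They do not tell look-alikes from the thing itself.
- ctrl.cut_out(camera, target): "region" (480x640 bool, what is visible of it) and "point" ([column, row] in pixels, amid what is visible of it).
- ctrl.tip_of(camera, target): "point" ([column, row] in pixels: a listed point, or the origin of a listed thing).
The state is a dict: "time_s": time; "qpos": joint angles; "joint_vel": joint speeds; "tau": joint torques, N m; "ee_pos": TCP position; "eef_rot": TCP orientation; "force": force on the tool from outside, world axes, zero at the start; "moment": the same for the moment, N m; "grip_width": finger opening in m; "grip_force": force on a finger pad.
Only numpy, scipy, OpenCV 4.12 (cv2) and the standard library are available. Lean on these libraries where they do the work, as an engineer would, in place of code of your own. Each camera call takes 0.05 s, during which the arm holds its last target. There are 200 camera calls.

## Working session

There is one attempt and no reset: what is moved stays moved. The work goes in short steps, Python scripts to look and compute and a tool call to move; the robot and the scene stay as the last step left them, time stands still between calls to the robot, and variables do not carry over. Pictures are saved under pics/ and viewed, at most 14 in all, crops included, and the job is handed in when it is done.

Besides the shell and the picture viewer there is one more tool, called after "Emit:" as name([rows], argument=value, ...), one row to a line, values as JSON. move_arm: Moves the arm, as the interface text tells. Its arguments: {"type":"object","properties":{"targets":{"type":"array"},"grip_force":{"type":"number"}},"required":["targets"]}

```bash
mkdir -p pics; cat > h.py <<'E'
import numpy as np, cv2
from station import ctrl
from scipy.spatial.transform import Rotation as R
def cam(n):
    p=ctrl.camera_params(n); K=np.array(p["intrinsics"],float)
    return K, R.from_rotvec(np.ravel(p["rvec"])).as_matrix(), np.ravel(p["tvec"]).astype(float)
def cloud(n,d):
    K,Rm,t=cam(n); v,u=np.mgrid[0:480,0:640]
    c=np.stack([(u-K[0,2])/K[0,0]*d,(v-K[1,2])/K[1,1]*d,d],-1)
    return (c-t)@Rm   # world = R^T (c-t)
def proj(n,X):
    K,Rm,t=cam(n); c=Rm@np.asarray(X,float)+t; q=K@c; return q[:2]/q[2]
def tri(a,pa,b,pb):
    Ps=[]
    for n in(a,b):
        K,Rm,t=cam(n); Ps.append(K@np.c_[Rm,t])
    X=cv2.triangulatePoints(Ps[0],Ps[1],np.array(pa,float).reshape(2,1),np.array(pb,float).reshape(2,1)); return (X[:3]/X[3]).ravel()
E
python3 - <<'E'
from h import *
for n in("side","top"):
    im,d=ctrl.camera(n); cv2.imwrite(f"pics/{n}0.png",im[...,::-1]); np.savez(f"{n}0.npz",im=im,d=d)
    K,Rm,t=cam(n); print(n,K[0,0],"campos",(-Rm.T@t).round(3),"depth frac",(d>0).mean())
    for k in("elephant_mid","bud_mid","tower_mid","plinth_oblong_top","plinth_round_top","plinth_square_top","mat_top"):
        try: print(k,[(np.round(r["point"]).astype(int).tolist(),round(r["score"],2)) for r in ctrl.tip_of(n,k)])
        except Exception as e: print(k,e)
o=ctrl.get_obs(); print({k:np.round(o[k],3) for k in("time_s","ee_pos","eef_rot","grip_width")})
E
```

```text
side 487.57117477770265 campos [ 0.162 -0.637  0.926] depth frac 0.9961686197916667
elephant_mid [([230, 158], 0.95)]
bud_mid [([353, 351], 0.86), ([384, 404], 0.84), ([308, 384], 0.63), ([338, 433], 0.57), ([342, 266], 0.51)]
tower_mid [([226, 222], 0.94), ([349, 177], 0.65)]
plinth_oblong_top [([232, 233], 0.78)]
plinth_round_top [([234, 170], 0.59), ([350, 178], 0.45), ([226, 220], 0.4)]
plinth_square_top [([354, 358], 0.83)]
mat_top []
top 505.6917809497707 campos [ 0.464 -0.046  1.127] depth frac 0.9958235677083334
elephant_mid [([147, 244], 0.79)]
bud_mid [([493, 333], 0.86), ([449, 280], 0.74), ([447, 330], 0.74), ([498, 286], 0.64), ([249, 136], 0.55)]
tower_mid [([239, 299], 0.8), ([238, 294], 0.28)]
plinth_oblong_top [([237, 296], 0.69)]
plinth_round_top [([155, 242], 0.74)]
plinth_square_top [([445, 278], 0.85)]
mat_top [([346, 220], 0.63)]
{'time_s': np.float64(0.8), 'ee_pos': array([0.194, 0.515, 0.219]), 'eef_rot': array([3.142, 0.   , 2.782]), 'grip_width': np.float64(0.094)}
```

View pics/top0.png

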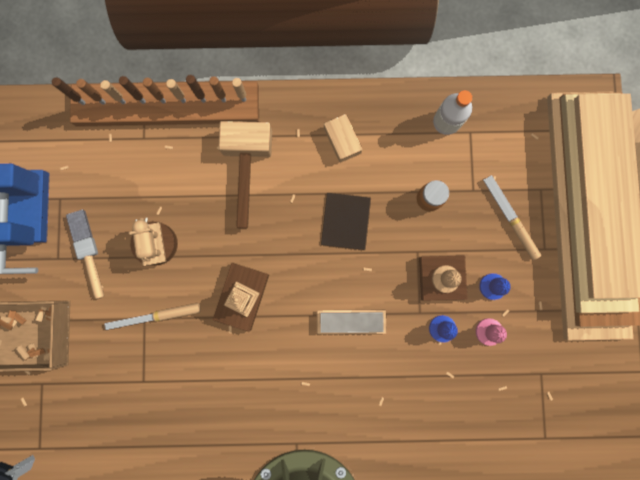

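View pics/side0.png

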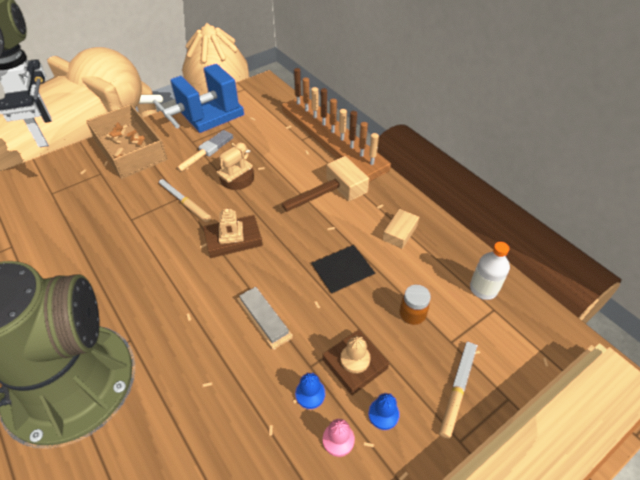

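The top picture shows the bare wooden bud on the square plinth at (449,280), the elephant on the round plinth at (150,242), the tower on the oblong plinth at (240,298) and the mat at (346,221). 

Bud candidates in the top picture are wooden (449,280), blue (498,286), blue (447,330) and pink (493,333). The wooden one on the square plinth is meant, because blue and pink are excluded. I'll confirm it in an enlarged crop while measuring.

```bash
cat >> h.py <<'E'
def rect(P):
    (c,s,a)=cv2.minAreaRect((P[:,:2]*1000).astype(np.float32)); 
    if s[0]<s[1]: s=(s[1],s[0]); a+=90
    return np.round(c,1).tolist(),np.round(s,1).tolist(),round((a+90)%180-90,1)
def circ(P):
    c,r=cv2.minEnclosingCircle((P[:,:2]*1000).astype(np.float32)); return np.round(c,1).tolist(),round(2*r,1)
def near(C,c,r,lo,hi):
    P=C.reshape(-1,3); return P[(np.hypot(*(P[:,:2]-c).T)<r)&(P[:,2]>lo)&(P[:,2]<hi)]
E
python3 - <<'E'
from h import *
D={n:np.load(f"{n}0.npz") for n in("side","top")}
C={n:cloud(n,D[n]["d"]) for n in D}
for nm,px in dict(round_eleph=(155,242),oblong_tower=(240,298),square_bud=(445,279),mat=(346,221),stone=(351,322),jar=(433,195),mallet=(244,137),blue1=(494,286),blue2=(443,328)).items():
    c=C["top"][px[1],px[0]]; print("==",nm,c.round(3))
    if nm in("stone","jar","mallet","blue1","blue2"):
        P=near(C["top"],c[:2],.09 if nm in("stone","mallet") else .035,.015,.12);print(rect(P),P[:,2].max().round(3)); continue
    lo,hi=(.003,.012) if nm=="mat" else (.024,.034)
    for n in C:
        P=near(C[n],c[:2],.085,lo,hi); print(n,"plinth",rect(P),circ(P),"z",np.median(P[:,2]).round(4))
        if nm=="mat":continue
        for a,b in((.037,.045),(.05,.06),(.064,.086),(.09,.13)):
            P=near(C[n],c[:2],.055,a,b)
            if len(P)>3: print("  ",a,b,len(P),rect(P),circ(P),"z",P[:,2].max().round(3))
a,b=D["top"]["im"][240:360,400:540,::-1],D["top"]["im"][190:350,110:290,::-1]
a=cv2.resize(a,(400,343),interpolation=3);b=cv2.resize(b,(386,343),interpolation=3)
cv2.imwrite("pics/crop0.png",np.hstack([a,b]))
print("tri el",tri("side",(230,158),"top",(147,244)),"bud",tri("side",(353,351),"top",(449,280)),"tower",tri("side",(226,222),"top",(239,299)))
E
```

```text
== round_eleph [0.572 0.308 0.044]
side plinth ([566.8, 310.6], [97.0, 77.3], -16.7) ([570.8, 319.7], 99.5) z 0.0306
   0.037 0.045 243 ([567.9, 319.2], [87.9, 50.7], 9.3) ([568.4, 317.9], 95.1) z 0.045
   0.05 0.06 52 ([578.4, 312.1], [76.7, 27.3], 4.5) ([577.6, 318.4], 77.5) z 0.06
   0.064 0.086 158 ([574.5, 311.1], [89.1, 34.3], -1.1) ([574.7, 319.3], 90.3) z 0.086
   0.09 0.13 287 ([572.8, 320.7], [75.0, 46.1], 4.3) ([572.4, 315.8], 76.8) z 0.109
top plinth ([567.8, 316.1], [95.6, 89.9], -49.9) ([570.0, 318.5], 97.1) z 0.0298
   0.037 0.045 331 ([568.4, 317.6], [86.2, 48.4], 8.9) ([568.6, 317.3], 95.7) z 0.045
   0.05 0.06 21 ([567.0, 300.9], [51.6, 7.9], 3.5) ([566.8, 304.2], 51.6) z 0.06
   0.064 0.086 109 ([576.0, 312.2], [91.9, 31.6], 11.9) ([574.7, 318.4], 92.0) z 0.086
   0.09 0.13 619 ([573.9, 320.1], [78.9, 44.2], 3.2) ([573.9, 317.6], 79.8) z 0.111
== oblong_tower [0.45  0.115 0.11 ]
side plinth ([451.4, 129.4], [129.9, 88.8], -18.8) ([451.3, 127.7], 151.1) z 0.0304
   0.037 0.045 145 ([441.0, 128.1], [69.0, 60.7], -27.2) ([446.0, 126.1], 79.9) z 0.045
   0.05 0.06 68 (
[... 1407 characters left out ...]
t [ 0.614 -0.106  0.006]
side plinth ([615.8, -104.9], [166.5, 163.4], -71.4) ([614.2, -106.2], 169.2) z 0.0064
top plinth ([614.7, -107.8], [166.6, 164.4], -13.5) ([614.3, -105.9], 169.7) z 0.0065
== stone [ 0.393 -0.11   0.026]
([391.9, -110.6], [147.7, 47.3], 88.8) 0.035
== jar [ 0.657 -0.287  0.074]
([659.7, -292.0], [56.2, 55.5], -7.0) 0.081
== mallet [0.795 0.113 0.058]
([799.7, 114.5], [171.1, 123.4], 29.0) 0.119
== blue1 [ 0.463 -0.41   0.062]
([465.0, -420.4], [49.4, 45.6], 8.1) 0.088
== blue2 [ 0.379 -0.298  0.064]
([375.0, -309.4], [47.4, 42.0], -54.9) 0.088
tri el [0.56222819 0.3121125  0.08396348] bud [ 0.47647051 -0.3131814   0.06968536] tower [0.44463902 0.12398917 0.07500658]
```

View pics/crop0.png

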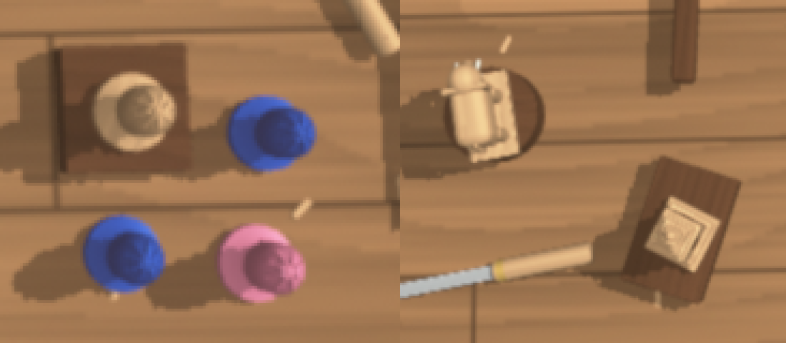

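The crop confirms that the wooden bud is on the square plinth at (449,280), with the two blue ones and the pink one beside it. The elephant faces +x (up in the picture). Next I'll work out the first moves.

```bash
cat >> h.py <<'E'
def wrap(a,m=360): return (a+m/2)%m-m/2
def plan(*goals, start=None):
    """goals: x,y,z(mm) of TCP, closing angle deg. Prints shift units & turn, each from the previous goal."""
    o=ctrl.get_obs(); p=np.array(o["ee_pos"]); yaw=o["eef_rot"][2]
    if start: p=np.array(start[:3])/1000; yaw=np.radians(start[3]+90)
    for g in goals:
        q=np.array(g[:3])/1000; y2=np.radians(g[3]+90)
        Rm=(R.from_euler("z",yaw)*R.from_euler("x",np.pi)).as_matrix()
        t=-wrap(np.degrees(y2-yaw)); print("to",g,"shift",(Rm.T@(q-p)/.05).round(3),"turn_z",round(np.radians(t),3))
        p,yaw=q,y2
E
python3 - <<'E'
from h import *
plan((480,-314.5,219,-35),(480,-314.5,72,-35))
E
```

```text
to (480, -314.5, 219, -35) shift [-1.1200e+01 -1.3507e+01  1.0000e-02] turn_z 1.822
to (480, -314.5, 72, -35) shift [-0.   -0.    2.94] turn_z -0.0
```

Emit:
move_arm([
  [1,-0.93,-1.12,0,0,0,0.15],
  [1,-1.87,-2.25,0,0,0,0.3],
  [1,-2.8,-3.37,0,0,0,0.45],
  [1,-3.73,-4.5,0,0,0,0.6],
  [1,-4.67,-5.62,0,0,0,0.75],
  [1,-5.6,-6.75,0,0,0,0.9],
  [1,-6.2,-7.5,0,0,0,1.05],
  [1,-6.8,-8.2,0,0,0,1.2],
  [1,-7.4,-8.9,0,0,0,1.35],
  [1,-8.0,-9.7,0,0,0,1.5],
  [1,-8.6,-10.4,0,0,0,1.65],
  [1,-9.2,-11.1,0,0,0,1.8],
])

```text
time_s: 2.0
ee_pos: [0.3893, -0.0547, 0.2198]
eef_rot: [3.141, -0.001, 0.975]
force: [0.4, 0.7, 1.1]
grip_width: 0.0938
grip_force: 0.0
```

```bash
python3 -c "
from h import *
o=ctrl.get_obs();print(o['time_s'],o['ee_pos'],o['eef_rot'],o['qpos'])
plan((480,-314.5,200,-35),(480,-314.5,72,-35))"
```

```text
2.0 [ 0.38931501 -0.05474572  0.21983511] [ 3.14055423e+00 -5.22400767e-04  9.75210469e-01] [-2.33013671e-01 -6.03316391e-02  1.92353247e+00  1.25496920e-04
  1.27723562e+00  3.62536214e-01]
to (480, -314.5, 200, -35) shift [-3.283  4.416  0.397] turn_z 0.015
to (480, -314.5, 72, -35) shift [-0.   -0.    2.56] turn_z -0.0
```

Emit:
move_arm([
  [1,-0.55,0.74,0.1,0,0,0],
  [1,-1.1,1.47,0.2,0,0,0],
  [1,-1.65,2.2,0.3,0,0,0],
  [1,-2.2,2.94,0.4,0,0,0],
  [1,-2.75,3.68,0.4,0,0,0],
  [1,-3.28,4.42,0.4,0,0,0],
  [1,-3.28,4.42,0.4,0,0,0],
  [1,-3.28,4.42,0.4,0,0,0],
  [1,-3.28,4.42,0.4,0,0,0],
])

```text
time_s: 2.9
ee_pos: [0.4816, -0.3108, 0.1996]
eef_rot: [-3.141, -0.0, 0.982]
force: [0.9, 0.7, 0.3]
grip_width: 0.0942
grip_force: 0.0
```

```bash
python3 -c "
from h import *
plan((480,-314.5,72,-35))"
```

```text
to (480, -314.5, 72, -35) shift [-0.079  0.014  2.551] turn_z 0.022
```

Now I'll descend on the bud and close.

Emit:
move_arm([
  [1,-0.08,0.01,0.6,0,0,0.02],
  [1,-0.08,0.01,1.2,0,0,0.02],
  [1,-0.08,0.01,1.8,0,0,0.02],
  [1,-0.08,0.01,2.3,0,0,0.02],
  [1,-0.08,0.01,2.55,0,0,0.02],
  [1,-0.08,0.01,2.55,0,0,0.02],
  [1,-0.08,0.01,2.55,0,0,0.02],
  [-1,-0.08,0.01,2.55,0,0,0.02],
  [-1,-0.08,0.01,2.55,0,0,0.02],
  [-1,-0.08,0.01,2.55,0,0,0.02],
  [-1,-0.08,0.01,2.55,0,0,0.02],
  [-1,-0.08,0.01,2.55,0,0,0.02],
], grip_force=15)

```text
time_s: 4.1
ee_pos: [0.48, -0.3153, 0.0721]
eef_rot: [3.141, 0.0, 0.962]
force: [0.7, 0.4, 0.1]
grip_width: 0.0574
grip_force: 0.0
```

Emit:
move_arm([
  [-1,0,0,0,0,0,0],
  [-1,0,0,0,0,0,0],
  [-1,0,0,0,0,0,0],
])

```text
time_s: 4.4
ee_pos: [0.4799, -0.3152, 0.0719]
eef_rot: [-3.141, -0.0, 0.962]
force: [-0.2, 0.1, -0.6]
grip_width: 0.0373
grip_force: 15.0
```

```bash
python3 -c "
from h import *
o=ctrl.get_obs();print(o['ee_pos'],o['eef_rot'],o['grip_width'],o['grip_force'])
plan((480,-314.5,182,-35),(614,-106,182,-35),(614,-106,49,-35))"
```

```text
[ 0.47993028 -0.31520199  0.07190739] [-3.14145563e+00 -4.12969311e-05  9.61771437e-01] 0.03729417981403832 15.000047191861086
to (480, -314.5, 182, -35) shift [ 0.012 -0.007 -2.202] turn_z 0.002
to (614, -106, 182, -35) shift [ 4.953 -0.196 -0.   ] turn_z -0.0
to (614, -106, 49, -35) shift [-0.   -0.    2.66] turn_z -0.0
```

Emit:
move_arm([
  [-1,0,0,-0.2,0,0,0],
  [-1,0,0,-0.6,0,0,0],
  [-1,0,0,-1.1,0,0,0],
  [-1,0,0,-1.6,0,0,0],
  [-1,0.5,0,-2.0,0,0,0],
  [-1,1.1,0,-2.2,0,0,0],
  [-1,1.8,-0.1,-2.2,0,0,0],
  [-1,2.5,-0.1,-2.2,0,0,0],
  [-1,3.2,-0.2,-2.2,0,0,0],
  [-1,3.9,-0.2,-2.2,0,0,0],
  [-1,4.5,-0.2,-2.2,0,0,0],
  [-1,4.9,-0.2,-2.2,0,0,0],
])

```text
time_s: 5.6
ee_pos: [0.6127, -0.1067, 0.1826]
eef_rot: [3.141, -0.0, 0.963]
force: [0.3, 0.7, -0.6]
grip_width: 0.0377
grip_force: 15.0
```

Emit:
move_arm([
  [-1,0.06,0,0,0,0,0],
  [-1,0.06,0,0,0,0,0],
  [-1,0.06,0,0.5,0,0,0],
  [-1,0.06,0,1.0,0,0,0],
  [-1,0.06,0,1.5,0,0,0],
  [-1,0.06,0,1.9,0,0,0],
  [-1,0.06,0,2.2,0,0,0],
  [-1,0.06,0,2.4,0,0,0],
  [-1,0.06,0,2.4,0,0,0],
  [-1,0.06,0,2.4,0,0,0],
  [-1,0.06,0,2.4,0,0,0],
])

```text
time_s: 6.7
ee_pos: [0.6141, -0.1063, 0.0631]
eef_rot: [3.14, -0.001, 0.962]
force: [0.4, 0.6, -1.3]
grip_width: 0.0376
grip_force: 15.0
```

```bash
python3 -c "
from h import *
plan((614,-106,48,-35))
im,d=ctrl.camera('side'); C=cloud('side',d)
u,v=proj('side',(.614,-.106,.04)); u,v=int(u),int(v)
cv2.imwrite('pics/s1.png',cv2.resize(im[v-100:v+60,u-100:u+100,::-1],(800,640))[:600])"
```

```text
to (614, -106, 48, -35) shift [ 0.003 -0.005  0.302] turn_z 0.002
```

View pics/s1.png

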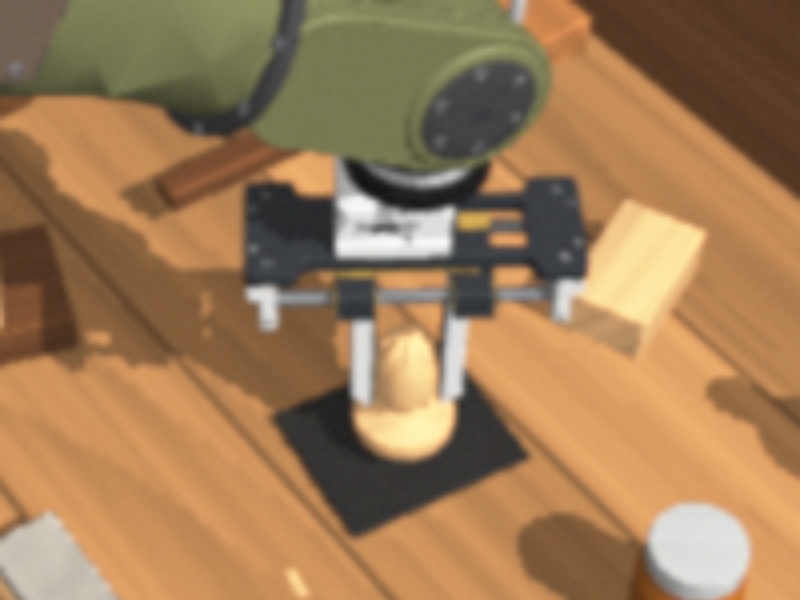

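The bud hangs upright between the fingers over the middle of the mat (crop about (405,420)). I'll lower it 15 mm and let go.

Emit:
move_arm([
  [-1,0,0,0.1,0,0,0],
  [-1,0,0,0.18,0,0,0],
  [-1,0,0,0.24,0,0,0],
  [-1,0,0,0.28,0,0,0],
  [-1,0,0,0.3,0,0,0],
  [-1,0,0,0.31,0,0,0],
  [-1,0,0,0.31,0,0,0],
  [-1,0,0,0.31,0,0,0],
])

```text
time_s: 7.55
ee_pos: [0.6137, -0.106, 0.0478]
eef_rot: [3.141, -0.0, 0.962]
force: [-8.5, 1.7, 14.2]
grip_width: 0.0373
grip_force: 15.0
```

Emit:
move_arm([
  [0,0,0,-0.02,0,0,0],
  [0.3,0,0,-0.02,0,0,0],
  [0.6,0,0,-0.02,0,0,0],
  [0.6,0,0,-0.02,0,0,0],
  [0.6,0,0,-0.02,0,0,0],
  [0.6,0,0,-0.4,0,0,0],
  [0.6,0,0,-0.9,0,0,0],
  [0.8,0,0,-1.6,0,0,0],
  [1,0,0,-2.4,0,0,0],
  [1,0,0,-3.0,0,0,0],
  [1,0,0,-3.2,0,0,0],
  [1,0,0,-3.2,0,0,0],
])

```text
time_s: 8.75
ee_pos: [0.6139, -0.1062, 0.2072]
eef_rot: [3.14, -0.001, 0.962]
force: [-0.3, 0.3, -0.0]
grip_width: 0.0941
grip_force: 0.0
```

```bash
python3 -c "
from h import *
plan((446.3,122.6,200,-27.5),(446.3,122.6,70,-27.5))"
```

```text
to (446.3, 122.6, 200, -27.5) shift [ 1.835 -5.367  0.143] turn_z -0.129
to (446.3, 122.6, 70, -27.5) shift [-0.  -0.   2.6] turn_z -0.0
```

Emit:
move_arm([
  [1,0.25,-0.75,0,0,0,-0.04],
  [1,0.5,-1.5,0,0,0,-0.08],
  [1,0.8,-2.25,0.1,0,0,-0.13],
  [1,1.05,-3.0,0.14,0,0,-0.13],
  [1,1.3,-3.75,0.14,0,0,-0.13],
  [1,1.55,-4.5,0.14,0,0,-0.13],
  [1,1.75,-5.1,0.14,0,0,-0.13],
  [1,1.83,-5.37,0.14,0,0,-0.13],
  [1,1.83,-5.37,0.14,0,0,-0.13],
  [1,1.83,-5.37,0.14,0,0,-0.13],
  [1,1.83,-5.37,0.14,0,0,-0.13],
])

```text
time_s: 9.85
ee_pos: [0.4463, 0.1216, 0.199]
eef_rot: [-3.141, 0.001, 1.091]
force: [0.6, -0.5, 0.3]
grip_width: 0.0939
grip_force: 0.0
```

```bash
python3 -c "
from h import *
plan((446.3,122.6,70,-27.5))
im,d=ctrl.camera('side'); C=cloud('side',d); im2,d2=ctrl.camera('top'); C2=cloud('top',d2)
np.savez('t1.npz',im=im2,d=d2)
P=near(C,(.614,-.106),.035,.08,.1);print(circ(P),P[:,2].max()); P=near(C,(.614,-.106),.04,.012,.022);print('foot',circ(P))
P=near(C2,(.614,-.106),.04,.05,.1);print(len(P),circ(P) if len(P) else 0)
"
```

```text
to (446.3, 122.6, 70, -27.5) shift [ 0.017 -0.009  2.58 ] turn_z -0.0
([613.2, -105.7], 22.2) 0.09038884369629052
foot ([610.9, -110.5], 67.7)
261 ([613.9, -106.3], 38.4)
```

The bud stands upright on the mat at (0.614, -0.106). The tower is next.

Emit:
move_arm([
  [1,0.02,-0.01,0.6,0,0,0],
  [1,0.02,-0.01,1.2,0,0,0],
  [1,0.02,-0.01,1.8,0,0,0],
  [1,0.02,-0.01,2.3,0,0,0],
  [1,0.02,-0.01,2.58,0,0,0],
  [1,0.02,-0.01,2.58,0,0,0],
  [1,0.02,-0.01,2.58,0,0,0],
  [-1,0.02,-0.01,2.58,0,0,0],
  [-1,0.02,-0.01,2.58,0,0,0],
  [-1,0.02,-0.01,2.58,0,0,0],
  [-1,0.02,-0.01,2.58,0,0,0],
  [-1,0.02,-0.01,2.58,0,0,0],
])

```text
time_s: 11.15
ee_pos: [0.4458, 0.1237, 0.0706]
eef_rot: [3.141, -0.0, 1.092]
force: [-0.6, 0.8, 0.6]
grip_width: 0.0573
grip_force: 0.0
```

Emit:
move_arm([
  [-1,0,0,0,0,0,0],
  [-1,0,0,0,0,0,0],
  [-1,0,0,0,0,0,0],
  [-1,0,0,0,0,0,0],
])

```text
time_s: 11.55
ee_pos: [0.4458, 0.1237, 0.0704]
eef_rot: [3.142, -0.0, 1.092]
force: [-0.2, -1.0, 1.4]
grip_width: 0.0377
grip_force: 15.0
```

```bash
python3 -c "
from h import *
o=ctrl.get_obs();print(o['ee_pos'],o['eef_rot'],o['grip_width'],o['grip_force'])
p=o['ee_pos']*1000;y=np.degrees(o['eef_rot'][2])-90
plan((p[0],p[1],190,y),(483.2,-312.5,190,.7),(483.2,-312.5,71,.7))"
```

```text
[0.44575774 0.12366463 0.07044874] [ 3.14157462e+00 -1.94490094e-06  1.09181828e+00] 0.03770974904556243 14.994933307170868
to (np.float64(445.75774033362296), np.float64(123.66462688307209), 190, np.float64(-27.443420285040503)) shift [ 0.     0.    -2.391] turn_z -0.0
to (483.2, -312.5, 190, 0.7) shift [-7.397  4.685  0.   ] turn_z -0.491
to (483.2, -312.5, 71, 0.7) shift [ 0.   -0.    2.38] turn_z -0.0
```

Emit:
move_arm([
  [-1,0,0,-0.2,0,0,0],
  [-1,0,0,-0.6,0,0,0],
  [-1,0,0,-1.2,0,0,0],
  [-1,0,0,-1.8,0,0,0],
  [-1,-0.3,0.2,-2.3,0,0,0],
  [-1,-0.9,0.55,-2.4,0,0,-0.05],
  [-1,-1.6,1.0,-2.4,0,0,-0.1],
  [-1,-2.3,1.45,-2.4,0,0,-0.15],
  [-1,-3.0,1.9,-2.4,0,0,-0.2],
  [-1,-3.7,2.35,-2.4,0,0,-0.25],
  [-1,-4.4,2.8,-2.4,0,0,-0.3],
  [-1,-5.1,3.25,-2.4,0,0,-0.35],
])

```text
time_s: 12.75
ee_pos: [0.4722, -0.1793, 0.1912]
eef_rot: [3.141, 0.0, 1.444]
force: [0.4, 0.7, -1.7]
grip_width: 0.0377
grip_force: 15.0
```

```bash
python3 -c "
from h import *
plan((483.2,-312,190,.7))"
```

```text
to (483.2, -312, 190, 0.7) shift [-2.606  0.554  0.024] turn_z -0.139
```

Emit:
move_arm([
  [-1,-0.6,0.13,0,0,0,-0.05],
  [-1,-1.2,0.25,0,0,0,-0.09],
  [-1,-1.8,0.38,0,0,0,-0.14],
  [-1,-2.3,0.5,0,0,0,-0.14],
  [-1,-2.55,0.55,0,0,0,-0.14],
  [-1,-2.55,0.55,0,0,0,-0.14],
  [-1,-2.55,0.55,0,0,0,-0.14],
  [-1,-2.55,0.55,0,0,0,-0.14],
  [-1,-2.55,0.55,0,0,0,-0.14],
])

```text
time_s: 13.65
ee_pos: [0.4835, -0.3066, 0.1907]
eef_rot: [3.141, 0.0, 1.583]
force: [0.3, 0.2, -1.1]
grip_width: 0.0381
grip_force: 15.0
```

```bash
python3 -c "
from h import *
plan((483.2,-312,86,.7),(483.2,-312,70,.7))
for n in ('side','top'):
    im,d=ctrl.camera(n); C=cloud(n,d); P=near(C,(.483,-.312),.085,.024,.034); print(n,'pl',rect(P),len(P))
    P=near(C,(.483,-.312),.05,.152,.167); print('foot',len(P), rect(P) if len(P)>3 else 0)
"
```

```text
to (483.2, -312, 86, 0.7) shift [-0.107 -0.006  2.094] turn_z -0.0
to (483.2, -312, 70, 0.7) shift [ 0.   -0.    0.32] turn_z -0.0
side pl ([483.5, -311.5], [97.1, 97.0], 0.1) 2027
foot 311 ([482.8, -305.5], [57.2, 55.9], -88.2)
top pl ([483.2, -302.4], [95.1, 76.9], -1.2) 982
foot 159 ([483.3, -290.6], [55.1, 25.3], -1.1)
```

Emit:
move_arm([
  [-1,-0.12,0,0.4,0,0,0],
  [-1,-0.12,0,0.9,0,0,0],
  [-1,-0.12,0,1.4,0,0,0],
  [-1,-0.12,0,1.8,0,0,0],
  [-1,-0.12,0,2.05,0,0,0],
  [-1,-0.12,0,2.15,0,0,0],
  [-1,-0.12,0,2.25,0,0,0],
  [-1,-0.12,0,2.32,0,0,0],
  [-1,-0.12,0,2.37,0,0,0],
  [-1,-0.12,0,2.4,0,0,0],
  [-1,-0.12,0,2.41,0,0,0],
  [-1,-0.12,0,2.41,0,0,0],
])

```text
time_s: 14.95
ee_pos: [0.4835, -0.3136, 0.0705]
eef_rot: [3.141, 0.0, 1.582]
force: [-0.9, 1.9, 3.5]
grip_width: 0.0378
grip_force: 15.0
```

Contact is light (3.5 N up) at the same height as when it was picked up, so I'll release.

Emit:
move_arm([
  [0,0,0,0.0,0,0,0],
  [0.3,0,0,0,0,0,0],
  [0.6,0,0,0,0,0,0],
  [0.6,0,0,0,0,0,0],
  [0.6,0,0,0,0,0,0],
  [0.6,0,0,-0.4,0,0,0],
  [0.6,0,0,-0.9,0,0,0],
  [0.8,0,0,-1.6,0,0,0],
  [1,0,0,-2.3,0,0,0],
  [1,0,0,-2.6,0,0,0],
  [1,0,0,-2.6,0,0,0],
  [1,0,0,-2.6,0,0,0],
])

```text
time_s: 16.15
ee_pos: [0.4831, -0.3134, 0.1991]
eef_rot: [-3.141, -0.001, 1.582]
force: [0.3, -0.6, -0.3]
grip_width: 0.0937
grip_force: 0.0
```

```bash
python3 -c "
from h import *
h=np.radians(9);print(568.4-4*np.cos(h),317.8-4*np.sin(h))
plan((564.4,317.2,205,99))
"
```

```text
564.4492466376195 317.1742621398391
to (564.4, 317.2, 205, 99) shift [12.593  1.763 -0.119] turn_z -1.717
```

Emit:
move_arm([
  [1,0.8,0.1,-0.1,0,0,-0.14],
  [1,1.7,0.2,-0.1,0,0,-0.28],
  [1,2.6,0.35,-0.1,0,0,-0.42],
  [1,3.5,0.5,-0.1,0,0,-0.56],
  [1,4.4,0.6,-0.1,0,0,-0.7],
  [1,5.3,0.75,-0.1,0,0,-0.84],
  [1,6.2,0.85,-0.1,0,0,-0.98],
  [1,7.1,1.0,-0.1,0,0,-1.12],
  [1,8.0,1.1,-0.1,0,0,-1.26],
  [1,8.9,1.25,-0.1,0,0,-1.4],
  [1,9.8,1.4,-0.1,0,0,-1.54],
  [1,10.7,1.5,-0.1,0,0,-1.68],
])

```text
time_s: 17.35
ee_pos: [0.552, 0.2241, 0.203]
eef_rot: [-3.141, -0.002, -3.016]
force: [-0.1, -1.1, 0.0]
grip_width: 0.0938
grip_force: 0.0
```

```bash
python3 -c "
from h import *
plan((564.4,317.2,205,99))
for n in ('side','top'):
    im,d=ctrl.camera(n); C=cloud(n,d); P=near(C,(.483,-.312),.085,.024,.034); print(n,'pl',rect(P))
    P=near(C,(.483,-.312),.05,.037,.046); print('foot',len(P), rect(P))
    P=near(C,(.483,-.312),.05,.064,.14); print('shaft',len(P), rect(P),P[:,2].max())
"
```

```text
to (564.4, 317.2, 205, 99) shift [-0.479  1.817 -0.039] turn_z -0.031
side pl ([483.6, -311.6], [97.1, 96.8], 0.3)
foot 211 ([483.0, -312.4], [57.0, 56.6], 0.4)
shaft 526 ([483.3, -312.6], [40.4, 39.1], -88.4) 0.11835607384446288
top pl ([482.9, -313.1], [96.8, 95.8], -89.5)
foot 201 ([482.6, -312.9], [84.1, 55.7], 88.8)
shaft 399 ([483.6, -313.7], [39.6, 37.1], 88.9) 0.11880672714723638
```

The tower stands centred and square to within 1 mm. I'll move on to the elephant.

Emit:
move_arm([
  [1,-0.15,0.6,0,0,0,-0.03],
  [1,-0.3,1.2,0,0,0,-0.03],
  [1,-0.48,1.75,0,0,0,-0.03],
  [1,-0.48,1.75,0,0,0,-0.03],
  [1,-0.48,1.75,0,0,0,-0.03],
  [1,-0.48,1.75,0,0,0,-0.03],
])

```text
time_s: 18.05
ee_pos: [0.5658, 0.3109, 0.2042]
eef_rot: [-3.141, -0.001, -2.993]
force: [-0.0, 0.2, -0.0]
grip_width: 0.0942
grip_force: 0.0
```

```bash
python3 -c "
from h import *
plan((564.4,317.2,76,99))
for n in ('side','top'):
    im,d=ctrl.camera(n); C=cloud(n,d); P=near(C,(.568,.318),.055,.037,.046); print(n,'foot',len(P), rect(P))
print(ctrl.get_obs()['qpos'])
"
```

```text
to (564.4, 317.2, 76, 99) shift [0.008 0.129 2.564] turn_z -0.008
side foot 250 ([568.4, 319.4], [87.8, 51.9], 9.4)
top foot 261 ([567.7, 317.7], [85.6, 48.6], 9.8)
[ 4.45796679e-01  5.27512397e-01  1.23706419e+00 -1.24822827e-04
  1.37741924e+00 -1.27385514e+00]
```

Emit:
move_arm([
  [1,0.01,0.13,0.6,0,0,-0.01],
  [1,0.01,0.13,1.2,0,0,-0.01],
  [1,0.01,0.13,1.8,0,0,-0.01],
  [1,0.01,0.13,2.3,0,0,-0.01],
  [1,0.01,0.13,2.56,0,0,-0.01],
  [1,0.01,0.13,2.56,0,0,-0.01],
  [1,0.01,0.13,2.56,0,0,-0.01],
  [-1,0.01,0.13,2.56,0,0,-0.01],
  [-1,0.01,0.13,2.56,0,0,-0.01],
  [-1,0.01,0.13,2.56,0,0,-0.01],
  [-1,0.01,0.13,2.56,0,0,-0.01],
  [-1,0.01,0.13,2.56,0,0,-0.01],
])

```text
time_s: 19.35
ee_pos: [0.5644, 0.3184, 0.0771]
eef_rot: [3.142, 0.0, -2.981]
force: [-0.7, 0.5, 0.6]
grip_width: 0.0573
grip_force: 0.0
```

Emit:
move_arm([
  [-1,0,0,0,0,0,0],
  [-1,0,0,0,0,0,0],
  [-1,0,0,0,0,0,0],
  [-1,0,0,0,0,0,0],
  [-1,0,0,-0.2,0,0,0],
  [-1,0,0,-0.6,0,0,0],
  [-1,0,0,-1.2,0,0,0],
  [-1,0,0,-1.8,0,0,0],
  [-1,0,0,-2.0,0,0,0],
  [-1,0,0,-2.0,0,0,0],
  [-1,0,0,-2.0,0,0,0],
])

```text
time_s: 20.45
ee_pos: [0.5639, 0.3181, 0.1755]
eef_rot: [-3.141, -0.002, -2.981]
force: [0.1, -0.1, -1.2]
grip_width: 0.0359
grip_force: 15.0
```

```bash
python3 -c "
from h import *
h=np.radians(-18.8);x,y=451-4*np.cos(h),127.6-4*np.sin(h)
plan((x,y,177,71.2))
im,d=ctrl.camera('side')
u,v=proj('side',(.565,.317,.14)); u,v=int(u),int(v)
cv2.imwrite('pics/s2.png',cv2.resize(im[v-60:v+75,u-90:u+90,::-1],(800,600)))"
```

```text
to (np.float64(447.21340295953723), np.float64(128.88906278092205), 177, 71.2) shift [ 2.908 -3.364 -0.03 ] turn_z 0.488
```

View pics/s2.png

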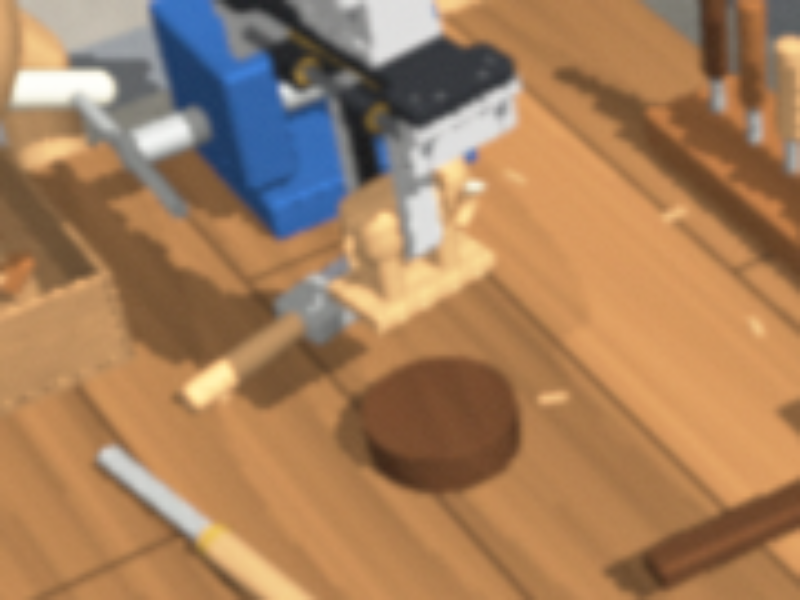

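The elephant is held level across its body, foot around crop (420,280), above the now empty round plinth at (440,420). I'll carry it to the oblong plinth.

Emit:
move_arm([
  [-1,0.3,-0.3,0,0,0,0.05],
  [-1,0.7,-0.8,0,0,0,0.1],
  [-1,1.1,-1.3,0,0,0,0.17],
  [-1,1.5,-1.8,0,0,0,0.24],
  [-1,1.95,-2.3,0,0,0,0.32],
  [-1,2.4,-2.8,0,0,0,0.4],
  [-1,2.7,-3.15,0,0,0,0.46],
  [-1,2.9,-3.36,0,0,0,0.49],
  [-1,2.9,-3.36,0,0,0,0.49],
  [-1,2.9,-3.36,0,0,0,0.49],
  [-1,2.9,-3.36,0,0,0,0.49],
  [-1,2.9,-3.36,0,0,0,0.49],
])

```text
time_s: 21.7
ee_pos: [0.4482, 0.13, 0.1767]
eef_rot: [-3.141, -0.0, 2.813]
force: [-0.0, -0.2, -1.0]
grip_width: 0.0356
grip_force: 15.0
```

```bash
python3 -c "
from h import *
plan((447.2,128.9,77,71.2))
for n in ('side','top'):
    im,d=ctrl.camera(n); C=cloud(n,d); P=near(C,(.451,.1276),.085,.024,.034); print(n,'pl',rect(P),len(P))
    P=near(C,(.451,.1276),.06,.13,.144); print('foot',len(P), rect(P) if len(P)>3 else 0, 'min z', near(C,(.451,.1276),.06,.1,.3)[:,2].min())
    P=near(C,(.57,.318),.06,.02,.04); print('round',circ(P),rect(P))
"
```

```text
to (447.2, 128.9, 77, 71.2) shift [ 0.013 -0.027  1.994] turn_z -0.0
side pl ([451.2, 129.8], [129.7, 87.6], -18.9) 1402
foot 432 ([451.8, 127.2], [85.8, 51.0], -17.7) min z 0.12864105155544514
round ([580.9, 318.5], 94.7) ([595.4, 313.4], [94.4, 44.3], 70.6)
top pl ([452.2, 127.8], [127.9, 84.2], -19.9) 550
foot 94 ([476.9, 102.4], [23.3, 18.6], -16.8) min z 0.13120616295342857
round ([571.2, 318.9], 97.1) ([570.9, 318.3], [95.1, 94.7], 74.8)
```

Emit:
move_arm([
  [-1,0.02,-0.02,0.4,0,0,0],
  [-1,0.02,-0.02,0.9,0,0,0],
  [-1,0.02,-0.02,1.3,0,0,0],
  [-1,0.02,-0.02,1.6,0,0,0],
  [-1,0.02,-0.02,1.75,0,0,0],
  [-1,0.02,-0.02,1.83,0,0,0],
  [-1,0.02,-0.02,1.89,0,0,0],
  [-1,0.02,-0.02,1.94,0,0,0],
  [-1,0.02,-0.02,1.98,0,0,0],
  [-1,0.02,-0.02,2.0,0,0,0],
  [-1,0.02,-0.02,2.0,0,0,0],
])

```text
time_s: 22.9
ee_pos: [0.4468, 0.1288, 0.077]
eef_rot: [3.142, 0.0, 2.812]
force: [0.1, 0.0, -0.8]
grip_width: 0.036
grip_force: 15.0
```

Emit:
move_arm([
  [-1,0,0,0.01,0,0,0],
  [-1,0,0,0.02,0,0,0],
  [-1,0,0,0.03,0,0,0],
  [-1,0,0,0.03,0,0,0],
])

```text
time_s: 23.3
ee_pos: [0.447, 0.1288, 0.0767]
eef_rot: [3.141, 0.001, 2.812]
force: [-6.6, -1.6, 16.6]
grip_width: 0.0359
grip_force: 15.0
```

It's seated (16.6 N up), so I'll release.

Emit:
move_arm([
  [0,0,0,0.0,0,0,0],
  [0.3,0,0,0,0,0,0],
  [0.7,0,0,0,0,0,0],
  [0.7,0,0,0,0,0,0],
  [0.7,0,0,0,0,0,0],
  [0.7,0,0,-0.4,0,0,0],
  [0.7,0,0,-0.9,0,0,0],
  [0.8,0,0,-1.6,0,0,0],
  [1,0,0,-2.3,0,0,0],
  [1,0,0,-2.6,0,0,0],
  [1,0,0,-2.6,0,0,0],
  [1,0,0,-2.6,0,0,0],
])

```text
time_s: 24.5
ee_pos: [0.4465, 0.1287, 0.2046]
eef_rot: [-3.141, -0.001, 2.812]
force: [0.9, -0.1, -0.4]
grip_width: 0.094
grip_force: 0.0
```

```bash
python3 -c "
from h import *
plan((613.8,-106.2,206,40))
"
```

```text
to (613.8, -106.2, 206, 40) shift [-4.688 -3.361 -0.028] turn_z 0.543
```

Emit:
move_arm([
  [1,-0.6,-0.42,0,0,0,0.08],
  [1,-1.2,-0.85,0,0,0,0.16],
  [1,-1.8,-1.3,0,0,0,0.24],
  [1,-2.4,-1.7,0,0,0,0.32],
  [1,-3.0,-2.15,0,0,0,0.4],
  [1,-3.6,-2.6,0,0,0,0.48],
  [1,-4.2,-3.0,0,0,0,0.54],
  [1,-4.69,-3.36,0,0,0,0.54],
  [1,-4.69,-3.36,0,0,0,0.54],
  [1,-4.69,-3.36,0,0,0,0.54],
  [1,-4.69,-3.36,0,0,0,0.54],
])

```text
time_s: 25.6
ee_pos: [0.6137, -0.1053, 0.2045]
eef_rot: [-3.141, -0.001, 2.273]
force: [0.2, 0.9, -0.0]
grip_width: 0.0938
grip_force: 0.0
```

```bash
python3 -c "
from h import *
plan((613.8,-106.2,48,40))
for n in ('side','top'):
    im,d=ctrl.camera(n); C=cloud(n,d)
    P=near(C,(.451,.1276),.085,.024,.034); print(n,'obl',rect(P))
    P=near(C,(.451,.1276),.06,.037,.046); print('foot',len(P), rect(P)); P=near(C,(.451,.1276),.06,.085,.15); print('body',rect(P),P[:,2].max())
    P=near(C,(.57,.3185),.06,.025,.035); print('round',circ(P),rect(P))
"
```

```text
to (613.8, -106.2, 48, 40) shift [-0.016 -0.01   3.131] turn_z 0.004
side obl ([451.2, 129.0], [129.9, 89.0], -18.5)
foot 347 ([450.8, 126.0], [86.5, 50.6], -15.9)
body ([456.9, 124.7], [84.9, 43.9], -25.5) 0.10828639206156743
round ([572.3, 321.9], 101.8) ([570.4, 321.3], [97.4, 93.4], -81.2)
top obl ([450.6, 127.5], [130.0, 84.1], -18.7)
foot 246 ([458.2, 122.7], [101.8, 48.2], -18.8)
body ([457.1, 124.6], [81.1, 43.6], -24.3) 0.10897305475747594
round ([570.7, 318.7], 96.8) ([570.8, 317.6], [94.5, 93.8], 0.2)
```

The elephant is centred and aligned. I'll go back for the bud.

Emit:
move_arm([
  [1,-0.02,-0.01,0.7,0,0,0],
  [1,-0.02,-0.01,1.4,0,0,0],
  [1,-0.02,-0.01,2.1,0,0,0],
  [1,-0.02,-0.01,2.7,0,0,0],
  [1,-0.02,-0.01,3.12,0,0,0],
  [1,-0.02,-0.01,3.12,0,0,0],
  [1,-0.02,-0.01,3.12,0,0,0],
  [-1,-0.02,-0.01,3.12,0,0,0],
  [-1,-0.02,-0.01,3.12,0,0,0],
  [-1,-0.02,-0.01,3.12,0,0,0],
  [-1,-0.02,-0.01,3.12,0,0,0],
  [-1,-0.02,-0.01,3.12,0,0,0],
])

```text
time_s: 26.9
ee_pos: [0.6145, -0.1072, 0.0496]
eef_rot: [3.141, 0.0, 2.272]
force: [0.3, -0.6, -0.2]
grip_width: 0.0576
grip_force: 0.0
```

Emit:
move_arm([
  [-1,0,0,0,0,0,0],
  [-1,0,0,0,0,0,0],
  [-1,0,0,0,0,0,0],
  [-1,0,0,0,0,0,0],
  [-1,0,0,-0.2,0,0,0],
  [-1,0,0,-0.6,0,0,0],
  [-1,0,0,-1.2,0,0,0],
  [-1,0,0,-1.9,0,0,0],
  [-1,0,0,-2.6,0,0,0],
  [-1,0,0,-3.0,0,0,0],
  [-1,0,0,-3.0,0,0,0],
])

```text
time_s: 28.0
ee_pos: [0.6154, -0.1074, 0.2032]
eef_rot: [3.138, 0.005, 2.272]
force: [0.6, -0.2, -1.6]
grip_width: 0.0378
grip_force: 15.0
```

```bash
python3 -c "
from h import *
o=ctrl.get_obs();print(o['eef_rot'],o['grip_width'],o['grip_force'])
plan((570.2,318.6,200,40))
"
```

```text
[3.13829332 0.0045024  2.27176429] 0.03781587921658757 14.999878991010291
to (570.2, 318.6, 200, 40) shift [7.094 4.805 0.064] turn_z 0.003
```

Emit:
move_arm([
  [-1,0.3,0.2,0,0,0,0],
  [-1,0.8,0.55,0,0,0,0],
  [-1,1.5,1.0,0,0,0,0],
  [-1,2.2,1.5,0,0,0,0],
  [-1,2.9,1.95,0,0,0,0],
  [-1,3.6,2.45,0,0,0,0],
  [-1,4.3,2.9,0,0,0,0],
  [-1,5.0,3.4,0,0,0,0],
  [-1,5.7,3.85,0,0,0,0],
  [-1,6.3,4.25,0,0,0,0],
  [-1,6.8,4.6,0,0,0,0],
  [-1,7.09,4.8,0,0,0,0],
])

```text
time_s: 29.2
ee_pos: [0.5675, 0.3212, 0.1975]
eef_rot: [-3.139, -0.001, 2.274]
force: [-0.3, 0.1, -1.3]
grip_width: 0.0374
grip_force: 15.0
```

Emit:
move_arm([
  [-1,0,0,0,0,0,0],
  [-1,0,0,0,0,0,0],
  [-1,0,0,0,0,0,0],
])

```text
time_s: 29.5
ee_pos: [0.5694, 0.3173, 0.1992]
eef_rot: [-3.141, 0.0, 2.271]
force: [0.4, 0.3, -1.5]
grip_width: 0.0378
grip_force: 15.0
```

```bash
python3 -c "
from h import *
o=ctrl.get_obs();p=o['ee_pos'];print(p)
plan((570.2,318.6,73,40))
for n in ('side','top'):
    im,d=ctrl.camera(n); C=cloud(n,d)
    P=near(C,(.57,.3185),.055,.025,.034); print(n,'round',circ(P))
    P=near(C,p[:2],.05,p[2]-.05,p[2]-.025); print('foot',len(P), circ(P),P[:,2].min(), near(C,p[:2],.04,.1,.3)[:,2].min())
"
```

```text
[0.56940878 0.31731924 0.19915996]
to (570.2, 318.6, 73, 40) shift [0.009 0.029 2.523] turn_z 0.002
side round ([572.5, 319.6], 102.1)
foot 239 ([569.1, 316.1], 60.3) 0.15668475268270726 0.15668475268270726
top round ([570.7, 318.5], 96.4)
foot 255 ([571.3, 311.9], 55.0) 0.1536072796491315 0.1536072796491315
```

Emit:
move_arm([
  [-1,0.02,0.04,0.5,0,0,0],
  [-1,0.02,0.04,1.0,0,0,0],
  [-1,0.02,0.04,1.5,0,0,0],
  [-1,0.02,0.04,1.9,0,0,0],
  [-1,0.02,0.04,2.2,0,0,0],
  [-1,0.02,0.04,2.35,0,0,0],
  [-1,0.02,0.04,2.42,0,0,0],
  [-1,0.02,0.04,2.48,0,0,0],
  [-1,0.02,0.04,2.51,0,0,0],
  [-1,0.02,0.04,2.53,0,0,0],
  [-1,0.02,0.04,2.53,0,0,0],
])

```text
time_s: 30.7
ee_pos: [0.5703, 0.3207, 0.0735]
eef_rot: [3.141, 0.0, 2.272]
force: [-0.6, -0.6, 0.4]
grip_width: 0.0376
grip_force: 15.0
```

Emit:
move_arm([
  [-1,0,0,0.01,0,0,0],
  [-1,0,0,0.02,0,0,0],
  [-1,0,0,0.03,0,0,0],
  [-1,0,0,0.03,0,0,0],
])

```text
time_s: 31.1
ee_pos: [0.5704, 0.3207, 0.0734]
eef_rot: [3.14, 0.0, 2.272]
force: [-5.2, -2.9, 13.0]
grip_width: 0.0374
grip_force: 15.0
```

Seated. I'll release, retreat upward and check everything.

Emit:
move_arm([
  [0,0,0,0.0,0,0,0],
  [0.3,0,0,0,0,0,0],
  [0.6,0,0,0,0,0,0],
  [0.6,0,0,0,0,0,0],
  [0.6,0,0,0,0,0,0],
  [0.6,0,0,-0.4,0,0,0],
  [0.6,0,0,-0.9,0,0,0],
  [0.8,0,0,-1.6,0,0,0],
  [1,0,0,-2.3,0,0,0],
  [1,0,0,-2.9,0,0,0],
  [1,0,0,-3.0,0,0,0],
  [1,0,0,-3.0,0,0,0],
])

```text
time_s: 32.3
ee_pos: [0.5702, 0.3206, 0.2219]
eef_rot: [3.14, 0.0, 2.272]
force: [0.1, 0.0, 0.3]
grip_width: 0.0938
grip_force: 0.0
```

Emit:
move_arm([
  [1,0.5,-0.4,0,0,0,0],
  [1,1.0,-0.9,0,0,0,0],
  [1,1.5,-1.4,0,0,0,0],
  [1,1.5,-2.0,0,0,0,0],
  [1,1.5,-2.6,0,0,0,0],
  [1,1.5,-2.8,0,0,0,0],
  [1,1.5,-2.8,0,0,0,0],
])

```text
time_s: 33.0
ee_pos: [0.4143, 0.2872, 0.2209]
eef_rot: [-3.141, -0.0, 2.271]
force: [1.3, 0.2, 0.5]
grip_width: 0.0937
grip_force: 0.0
```

```bash
python3 -c "
from h import *
for n in ('side','top'):
    im,d=ctrl.camera(n); C=cloud(n,d); cv2.imwrite(f'pics/{n}9.png',im[...,::-1])
    P=near(C,(.57,.3185),.055,.025,.034); print(n,'round',circ(P))
    for a,b in((.037,.045),(.085,.15)):
        P=near(C,(.57,.3185),.05,a,b); print('bud',len(P), circ(P),rect(P),P[:,2].max())
"
```

```text
side round ([571.6, 320.5], 99.3)
bud 129 ([566.7, 321.9], 61.8) ([566.7, 316.5], [54.9, 51.1], -32.0) 0.04469942390647138
bud 143 ([568.5, 320.7], 37.9) ([565.6, 317.2], [37.3, 27.4], -36.4) 0.11346334345012506
top round ([571.6, 319.1], 97.2)
bud 238 ([568.3, 319.2], 59.0) ([567.3, 315.6], [56.1, 49.0], -19.2) 0.04498208972214805
bud 267 ([569.5, 319.9], 39.5) ([569.0, 319.4], [37.8, 35.5], 87.6) 0.11410368279681768
```

View pics/side9.png

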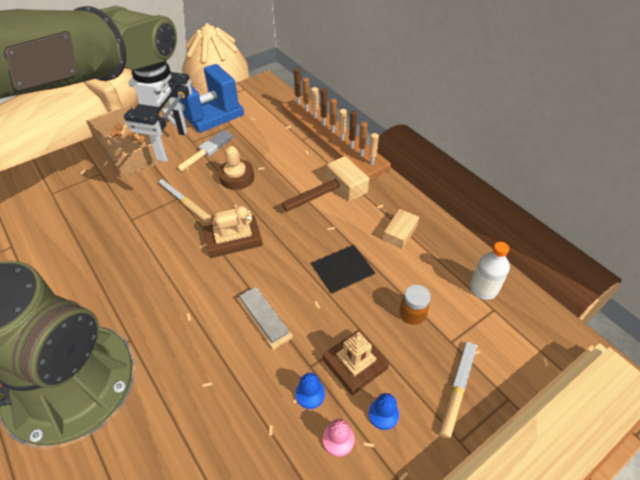

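The picture shows all three carvings upright on their own plinths: bud (234,165), elephant (232,228) and tower (356,355). The mat is empty, the stone, jar and mallet haven't moved, and the arm is clear, so I'm handing in.

```bash
python3 -c "
from station import ctrl
print(ctrl.hand_in())"
```

```text
the job is handed in; nothing more can be done
None
```

The job is handed in: elephant, bud and tower each stand upright on their own plinth, within about 4 mm of its centre by my camera measurements; the hand-in returned no verdict.

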